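# Change the setting die

## Robot

A 7-joint arm with a two-finger parallel gripper is mounted at the origin on a cart in front of the work surface, level with it; the furniture and walls round the work are solid. World frame = base frame: x ahead of the robot, y to its left, z up, the work surface at z = 0. Lengths are in m, angles in rad, forces in N, time in s.
With the tool pointing down it reaches from about 0.425 to 0.925 m from the base axis. Payload 6.8 kg.
Tool frame: the origin (TCP) lies midway between the tips of the shut fingers; the grasp point (between the pads) lies r.grip_point_offset behind it (r.grip_point_offset is the distance from the TCP to the grasp point, in m); z points along the fingers, y is the line along which they close (so a half turn about z gives the same grasp; the last joint's range is limited). The gripper opens to 85 mm and grips with 20 to 120 N. Pads are 22 mm wide; open, the fingers measure 114 mm over their backs; the gripper's body (76 mm by 85 mm) begins 54 mm behind the grasp point. The pads swing forward as they close: fully open they stand 13 mm farther back than shut.
Start: joints at [-1.23, 0.477, 0.022, 1.555, -0.011, 1.109, -0.083], TCP at [0.293, 0.608, 0.231] pointing down, gripper open.
Joint ranges: [-2.96, 2.96], [-0.34, 2.1], [-1.41, 1.46], [0.24, 2.44], [-1.37, 4.51], [0.17, 1.92], [-2.96, 2.96]. Speed limits (rad/s): [2.39, 2.39, 3.14, 3.14, 3.14, 3.14, 3.14].

## Interface

Orientations are given as a rotation vector (axis times angle).
In Python, from bench import r gives the robot as it stands. The module is installed in compiled form; this text tells all that it offers.
- The arm moves only by the shell command python3 -m crank 'ROWS' [FORCE]. ROWS is JSON, a list of rows, each a list of 5 numbers: the shift along the world's x, y, z in units of 200 mm (1.0 is 200 mm), then the turn about the world's z in units of 45 degrees (1.0 is 45 degrees), then the opening, from -1 (shut) to 1 (fully open). In form: [[dx, dy, dz, turn, jaw], ...]. A call has 1 to 8 rows; each row shifts and turns the commanded pose from where the row before left it; what a row does not reach is not made up. A row lasts 1/12 s, in which the tool goes at most 41.7 mm and 7.16 degrees, less where a joint would pass 70% of its speed; a pose out of reach is approached as far as the arm can. A call with a number of a shift or a turn outside -1 to 1 is refused whole. A call with a gripper value outside its range is refused whole. The fingers move at their own pace and stop on an object; FORCE is the grip in N (left out, the last holds). Time passes only in rows, so rows that do not move let the fingers close. It gives the time, the measured TCP pose, the force, the opening and the grip force at its end, in the units of the state.
- r.get_obs(): the state, without advancing time (a new reading comes with each control period).
- r.grab_frame(name): name is "side" or "top" or "wrist"; returns the picture (400x640x3 uint8, blue, green, red); there is no depth.
- r.camera_model(name): a dict with "fx", "fy", "cx", "cy" (pixels), "distortion" ([k1, k2, p1, p2, k3] as OpenCV has them; the pictures are not rectified), "R" (3x3) and "t" (3): a world point X has camera coordinates R X + t. Camera axes: x right, y down, z forward; pixel columns grow to the right and rows downward; lengths in m; the calibration is good to about 2 mm. A picture is of the moment at which its call begins: read the wrist's pose just before it. camera_model takes no time and is no camera call; for the wrist camera it gives the pose at the moment of the call.
- r.hand_in(): hands the job in; it is judged then, once.
The state is a dict: "clock": time; "joints": joint angles; "qvel": joint speeds; "tau": joint torques, N m; "tcp_pos": TCP position; "orientation": TCP orientation; "contact_force": force on the tool from outside, world axes, zero at the start; "moment": the same for the moment, N m; "grip_width": finger opening in m; "gripper_force": force on a finger pad.
Only numpy, scipy, OpenCV 4.12 (cv2) and the standard library are available. Lean on these libraries where they do the work, as an engineer would, in place of code of your own. Each camera call takes 0.05 s, during which the arm holds its last target. There are 200 camera calls.

## Task

Change the setting die for the next rivets: put the cup die, which stands at the back of the die rail, into the seat of the setting anvil, and put the pin die that is in the anvil now into the cup die's old place at the closed back end of the rail. Dies slide in and out of the rail only through its open front end, so first stand the square and the slim die, which are in the way, on the punching board, and afterwards slide both back into the rail, each to the place where it stood. All three dies must finally be pushed fully home in the rail, one right behind the other; keep every die upright throughout.

Things in the scene. Friction and masses are not known exactly. Their poses are not given: they have to be found in the camera images.
- cup_die: Steel die, the widest, 62 mm tall: round body 34 mm in diameter from 20 mm to the top, with a shallow round hollow in its top face. Foot as on all dies: flange 36 mm diameter, 8 mm thick; neck 16 mm diameter up to 20 mm. Origin: centre of the flange's underside, z up. About 0.25 kg. Starts at the back of the rail.
- pin_die: Steel die, 70 mm tall: round body 26 mm in diameter from 20 to 54 mm, a thin pin 9 mm in diameter on its top. Foot as on all dies: flange 36 mm diameter, 8 mm thick; neck 16 mm diameter up to 20 mm. Origin: centre of the flange's underside, z up. About 0.25 kg. Starts in the anvil's seat.
- square_die: Steel die, 62 mm tall: square body 26 x 26 mm from 20 mm to the flat top, faces across the die's x and y axes, at the start within 6 degrees of the rail's. Foot as on all dies: flange 36 mm diameter, 8 mm thick; neck 16 mm diameter up to 20 mm. Origin: centre of the flange's underside, z up. About 0.25 kg. Starts in the front or middle place of the rail.
- slim_die: Steel die, 70 mm tall: slim round body 18 mm in diameter from 20 mm to the flat top. Foot as on all dies: flange 36 mm diameter, 8 mm thick; neck 16 mm diameter up to 20 mm. Origin: centre of the flange's underside, z up. About 0.25 kg. Starts in the front or middle place of the rail.
- die_rail: Fixed aluminium rail 176 x 66 x 20 mm with a T-slot. Origin on the table under the middle die place; x runs along the slot to the closed back end, z up. Die places at x = +37 (back), 0, -37 mm, flanges touching. Floor 4 mm, lips 16 to 20 mm above the table, from x = -60 to the stop at +56 mm. Slot between lips 22 mm, channel below them 42 mm wide.
- rail_entry (a point): Point on the rail's floor, 4 mm above the table, in front of the lips (at x = -85, y = 0 mm in the rail's frame). A die standing here is clear of the lips and may be lifted off or set down; low side guides flare here, from 42 mm apart at the lips to about 60 mm at the front edge. From here dies slide straight in along the rail's x; 4 mm of lift is free under the lips.
- setting_anvil: Hardwood block 116 x 116 x 22 mm with a steel plate 90 x 90 x 16 mm on it, fixed; origin at the centre of its underside, z up. In the plate's middle a round seat 48 mm in diameter, 6 mm deep, with bevelled rim, its floor 32 mm above the table: a die's flange stands in it with 6 mm of play. Left or right of the rail.
- punching_board: Flat plywood board 208 (x) x 184 (y) mm, top 33 mm above the table, fixed; origin at the centre of its underside, z up. Dies stand here meanwhile. Left or right of the rail.
Things that resemble listed ones, but are neither listed nor needed, are in the scene too. Leave any orange or yellow look-alike of the slim_die alone.

How it is judged:
On the way, in this order (a step that is already met when the one before it is completed fails the run):
1. the square die and the slim die both stand on the punching board, released (x of square_die in the frame of punching_board between -0.1 and 0.1 m and y of square_die in the frame of punching_board between -0.09 and 0.09 m and z of square_die in the frame of punching_board between 0.028 and 0.039 m and angle between each of square_die, slim_die's own z axis and vertical below 0.1 rad and contact force between the fingers and square_die below 0.1 N and linear speed of each of square_die, slim_die below 0.02 m/s and x of slim_die in the frame of punching_board between -0.1 and 0.1 m and y of slim_die in the frame of punching_board between -0.09 and 0.09 m and z of slim_die in the frame of punching_board between 0.028 and 0.039 m and contact force between the fingers and slim_die below 0.1 N), for 0.2 s.
2. the cup die stands in the anvil's seat (horizontal distance between cup_die and setting_anvil below 0.008 m and z of cup_die in the frame of setting_anvil between 0.028 and 0.035 m and angle between cup_die's own z axis and vertical below 0.08 rad), for 0.2 s.
At the end, for the whole second after the job is handed in: The cup die stands upright in the anvil's seat (within 8 mm of its centre, on its floor); the pin die stands at the back place of the rail and the square and slim dies are back at the places where each stood (each within 12 mm along the rail), upright, all at rest (all of step 2 and x of pin_die in the frame of die_rail between 0.025 and 0.049 m and y of pin_die in the frame of die_rail between -0.008 and 0.008 m and z of pin_die in the frame of die_rail between 0 and 0.008 m and angle between each of pin_die, square_die, slim_die's own z axis and vertical below 0.08 rad and distance of each of square_die, slim_die from where it was at the start of the episode below 0.012 m and linear speed of each of cup_die, pin_die, square_die, slim_die below 0.01 m/s); the robot touches nothing.
It fails at once if a die is tipped over (angle between any of cup_die, pin_die, square_die, slim_die's own z axis and vertical above 0.5 rad).
It also fails if it takes over 147 s, if anything falls off the work surface, if the arm or the gripper's body presses on something with over 40 N, if the wrist force passes 120 N, or if a joint passes its speed limit or range.

## Working session

There is one attempt and no reset: what is moved stays moved. The work goes in short steps, Python scripts to look and compute and a shell command to move; the robot and the scene stay as the last step left them, time stands still between calls to the robot, and variables do not carry over. Pictures are saved under pics/ and viewed, at most 14 in all, crops included, and the job is handed in when it is done.

```bash
mkdir -p pics
python3 - <<'E'
from bench import r
import cv2,json
o=r.get_obs(); print({k:o[k] for k in ('clock','tcp_pos','orientation','grip_width')}, r.grip_point_offset)
for n in ('top','side'):
    cv2.imwrite(f'pics/{n}0.png',r.grab_frame(n)); m=r.camera_model(n); print(n,m)
E
```

```text
{'clock': 0.0, 'tcp_pos': array([0.29262286, 0.60759435, 0.2302998 ]), 'orientation': array([-6.98949851e-01, -3.06258214e+00,  2.91364538e-03]), 'grip_width': 0.08549972268208718} 0.0187
top {'fx': 377.73829047109996, 'fy': 377.73829047109996, 'cx': 325.81090631150533, 'cy': 198.9635621487843, 'distortion': array([-0.03980591,  0.        ,  0.        ,  0.        ,  0.        ]), 'R': array([[-0.02562653, -0.99930931, -0.02691078],
       [-0.99106134,  0.02892214, -0.1302341 ],
       [ 0.13092247,  0.02333278, -0.991118  ]]), 't': array([0.08738866, 0.55792573, 0.99521505])}
side {'fx': 498.4914289321291, 'fy': 498.4914289321291, 'cx': 310.092403108018, 'cy': 197.58707697580226, 'distortion': array([0.01697756, 0.        , 0.        , 0.        , 0.        ]), 'R': array([[-0.99071173, -0.13491253, -0.01699636],
       [-0.06260764,  0.56352384, -0.82372396],
       [ 0.12070854, -0.81500889, -0.56673624]]), 't': array([0.58220207, 0.03221585, 1.0361477 ])}
```

View pics/top0.png

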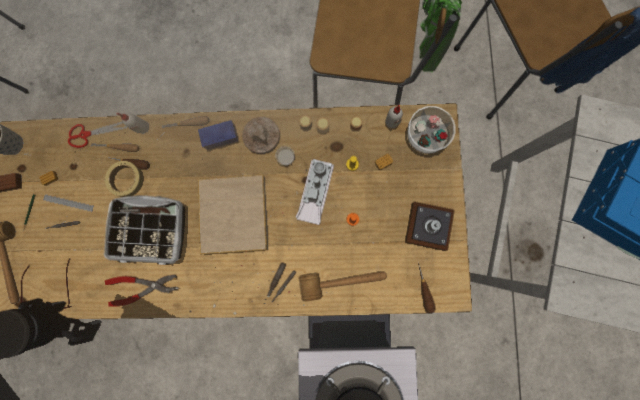

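View pics/side0.png

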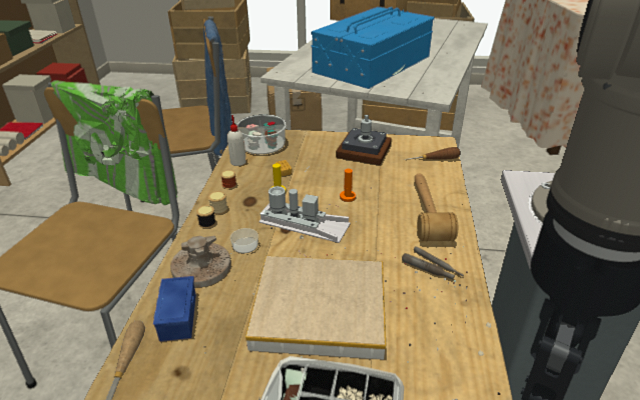

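Top: rail (320,163)→(310,222) with cup at back, slim in the middle, square in front; the anvil with the pin die (432,226), board (232,214). Look-alikes of the slim die: orange (352,218 top; 348,185 side) and yellow (352,163 top; 277,176 side). Close crop check next.

```bash
python3 - <<'E'
import cv2,numpy as np
t=cv2.imread('pics/top0.png');s=cv2.imread('pics/side0.png')
a=cv2.resize(t[150:235,290:365],None,fx=5.3,fy=5.3,interpolation=cv2.INTER_CUBIC)[:450]
b=cv2.resize(s[160:250,250:360],(400,327),interpolation=cv2.INTER_CUBIC)
c=cv2.resize(t[195:260,400:460],(300,325),interpolation=cv2.INTER_CUBIC)
im=np.zeros((600,800,3),np.uint8); im[:450,:a.shape[1]]=a; im[:327,400:]=b; im[327:600,400:700]=c[:273]
cv2.imwrite('pics/crop1.png',im)
E
cat > h.py <<'E'
from bench import r
import numpy as np,cv2
def ray(m,uv):
    K=np.array([[m['fx'],0,m['cx']],[0,m['fy'],m['cy']],[0,0,1.]])
    p=cv2.undistortPoints(np.array([[uv]],float),K,m['distortion'])[0,0]
    return -m['R'].T@m['t'], m['R'].T@np.array([p[0],p[1],1.])
def onz(m,uv,z):
    c,d=ray(m,uv); return c+d*(z-c[2])/d[2]
def px(m,X):
    K=np.array([[m['fx'],0,m['cx']],[0,m['fy'],m['cy']],[0,0,1.]])
    return cv2.projectPoints(np.array(X,float).reshape(-1,1,3),cv2.Rodrigues(m['R'])[0],m['t'],K,m['distortion'])[0].reshape(-1,2)
def tri(m1,a,m2,b):
    c1,d1=ray(m1,a);c2,d2=ray(m2,b)
    s=np.linalg.lstsq(np.c_[d1,-d2],c2-c1,rcond=None)[0]
    return (c1+d1*s[0]+c2+d2*s[1])/2
E
python3 - <<'E'
from h import *
m=r.camera_model('top'); s=r.camera_model('side')
for n,uv,z in (('cup',(320,167),.066),('pin',(432,226),.1),('board1',(199,178),.033),('board2',(267,249),.033),('board3',(264,177),.033),('board4',(202,253),.033),('railfront',(310,222),.004)):
    print(n,onz(m,uv,z).round(3))
E
```

```text
cup [0.644 0.085 0.066]
pin [ 0.475 -0.197  0.1  ]
board1 [0.63  0.426 0.033]
board2 [0.428 0.235 0.033]
board3 [0.627 0.243 0.033]
board4 [0.422 0.414 0.033]
railfront [0.501 0.119 0.004]
```

View pics/crop1.png

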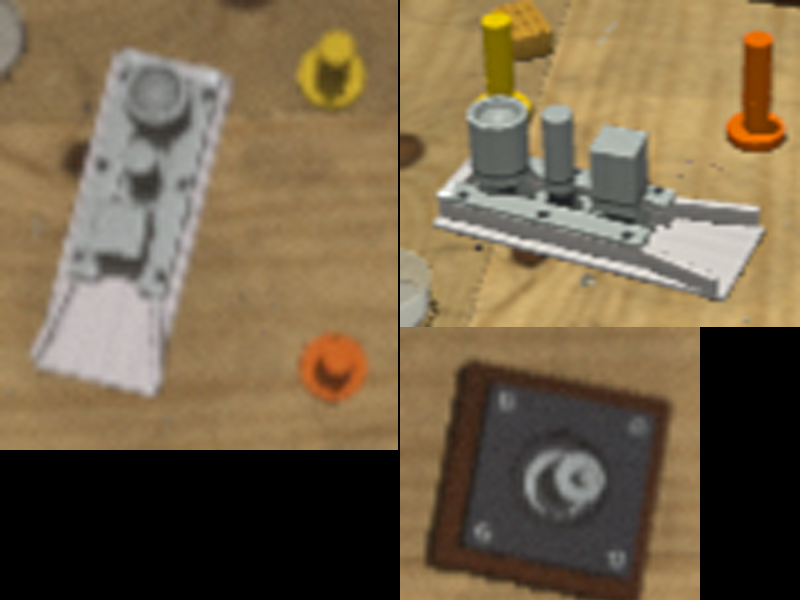

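Confirmed: square (front), slim (middle), cup (back) are grey in the rail; the orange and yellow ones stand outside. Move the wrist camera above the rail.

```bash
R8='x'; python3 -m crank '[[0.07,-0.17,0.025,0.02,1],[0.07,-0.17,0.025,0.02,1],[0.07,-0.17,0.025,0.02,1],[0.07,-0.17,0.025,0.02,1],[0.07,-0.17,0.025,0.02,1],[0.07,-0.17,0.025,0.02,1],[0.07,-0.17,0.025,0.02,1],[0.07,-0.17,0.025,0.02,1]]'; python3 -m crank '[[0.07,-0.17,0.025,0.02,1],[0.07,-0.17,0.025,0.02,1],[0.07,-0.17,0.025,0.02,1],[0.07,-0.17,0.025,0.02,1],[0.07,-0.17,0.025,0.02,1],[0.05,-0.17,0.025,0.02,1],[0.0,-0.17,0.025,0.02,1],[0,0,0,0,1]]'
python3 - <<'E'
from h import *
m=r.camera_model('wrist'); f=r.grab_frame('wrist'); cv2.imwrite('pics/w1.png',f)
print(r.get_obs()['tcp_pos'],r.get_obs()['orientation'],m['fx'],m['cx'],m['cy'],m['distortion'],-m['R'].T@m['t'],m['R'][2])
E
```

```text
clock: 0.77
tcp_pos: [0.4051, 0.3341, 0.2713]
orientation: [-0.504, -3.1, 0.001]
contact_force: [1.5, -0.2, 0.2]
grip_width: 0.0852
gripper_force: 0.0
clock: 1.43
tcp_pos: [0.4857, 0.0902, 0.3071]
orientation: [0.349, 3.121, -0.003]
contact_force: [-0.2, 0.3, -0.1]
grip_width: 0.0857
gripper_force: 0.0
[0.485232   0.09404211 0.30668741] [ 3.45507876e-01  3.12196363e+00 -6.23241778e-04] 350.70368853050655 315.4429094412222 199.16447210920938 [-0.04810461  0.          0.          0.          0.        ] [0.41577263 0.10659144 0.4492574 ] [ 0.26987775 -0.06295951 -0.96083406]
```

View pics/w1.png

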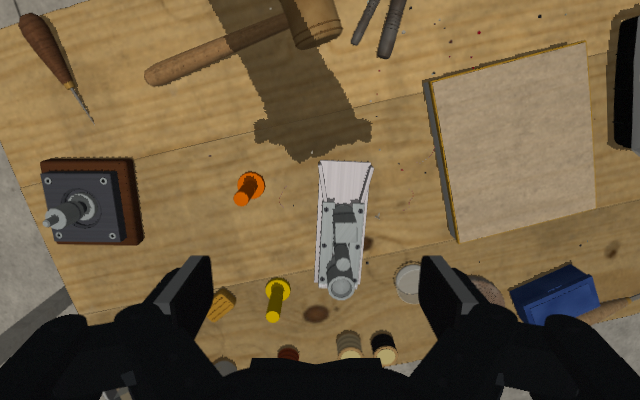

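Wrist view: rail (345,160)–(338,298), cup top (341,287), slim top (343,265), square (347,222); anvil (85,205), board right. Enlarging for measuring.

Run:
```python
import cv2,numpy as np
t=cv2.imread('pics/w1.png')
a=cv2.resize(t[150:310,300:385],None,fx=3.75,fy=3.75,interpolation=cv2.INTER_CUBIC)
c=cv2.resize(t[150:255,30:150],None,fx=3.75,fy=3.75,interpolation=cv2.INTER_CUBIC)
im=np.zeros((600,800,3),np.uint8); im[:,:a.shape[1]]=a; im[:c.shape[0],340:340+c.shape[1]]=c
cv2.imwrite('pics/crop2.png',im)
```

```text
(no output)
```

View pics/crop2.png

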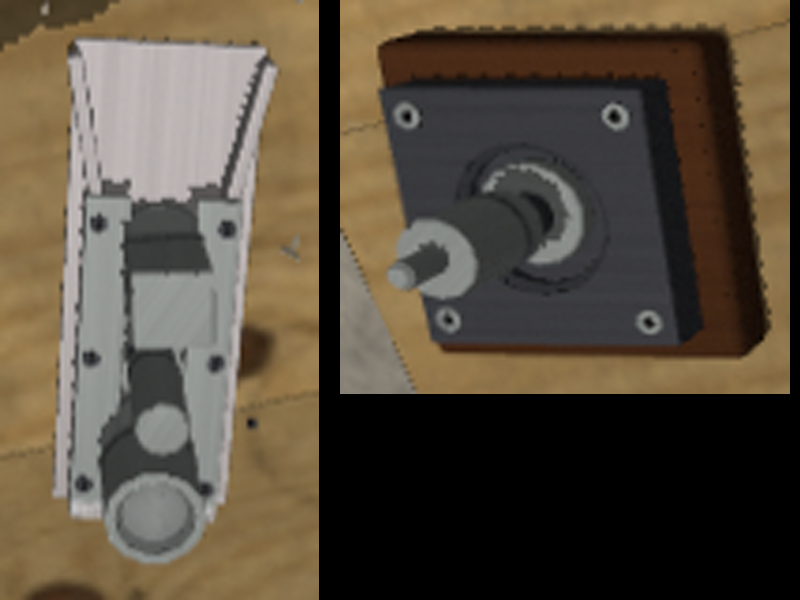

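Run:
```python
from h import *
t=cv2.imread('pics/w1.png')
m=r.camera_model('wrist')
C=lambda X,Y,z,ox=300: onz(m,((X+.5)/3.75-.5+ox,(Y+.5)/3.75-.5+150),z)
A=lambda X,Y,z: C(X-340,Y,z,30)
print('cup',C(155,517,.066),'slim',C(161,429,.074),'sq',C(174,310,.066))
print('sq corners',[C(x,y,.066)[:2].round(4) for x,y in((133,276),(212,272),(216,348),(137,350))])
S=[C(*p,.02) for p in ((98,223),(228,229),(91,358),(217,363),(83,484),(206,489))]
L=[(S[i]+S[i+1])/2 for i in (0,2,4)]; print('slot mids',L)
d=L[2]-L[0]; print('yaw',np.degrees(np.arctan2(d[1],d[0])), np.linalg.norm(d))
d=S[4]-S[0];print(np.degrees(np.arctan2(d[1],d[0])));d=S[5]-S[1];print(np.degrees(np.arctan2(d[1],d[0])))
P=[A(*p,.038) for p in((407,116),(615,116),(448,320),(649,321))]
print('anvil screws mean',np.mean(P,0),[np.linalg.norm(P[0]-P[1]),np.linalg.norm(P[0]-P[2])],'rim',A(532,218,.038),'pinbody',A(437,258,.086),'pintip',A(401,275,.102))
```

```text
cup [0.63983939 0.09166435 0.066     ] slim [0.60501524 0.1000562  0.074     ] sq [0.56988897 0.111859   0.066     ]
sq corners [array([0.5561, 0.1017]), array([0.5601, 0.1258]), array([0.5854, 0.1223]), array([0.5805, 0.0979])]
slot mids [array([0.55743308, 0.11443961, 0.02      ]), array([0.60565392, 0.1014941 , 0.02      ]), array([0.6536898 , 0.08823532, 0.02      ])]
yaw -15.228776715563125 0.09975981936869736
-15.30556881243786
-15.151930645405583
anvil screws mean [ 0.47760878 -0.20742359  0.038     ] [np.float64(0.07167958307504668), np.float64(0.07212354678457562)] rim [ 0.47700554 -0.20602187  0.038     ] pinbody [ 0.47503972 -0.20352152  0.086     ] pintip [ 0.47485951 -0.20273649  0.102     ]
```

```bash
python3 -m crank '[[0.055,0.01,-0.12,0.01,1],[0.055,0.01,-0.12,0.01,1],[0.055,0.01,-0.12,0.01,1],[0.055,0.01,-0.12,0.01,1],[0.055,0.01,-0.12,0.01,1],[0.055,0.01,-0.12,0.01,1],[0.05,0.01,-0.12,0.01,1],[0.05,0.01,-0.12,0.01,1]]'; python3 -m crank '[[0,0,-0.06,0,1],[0,0,0,0,1],[0,0,0,0,1]]'
cat > s.py <<'E'
from h import *
o=r.get_obs(); v=o['orientation']
if v[1]<0: v=-v
p=np.array(o['tcp_pos']); ori=np.array([.6055,.1010]); u=np.array([.965,-.2627]); n=np.array([.2627,.965])
print('t %.1f'%o['clock'],p.round(4),'yaw y-axis %.1f'%(2*np.degrees(np.arctan2(v[1],v[0]))-90),'rail xy',(u@(p[:2]-ori)).round(4),(n@(p[:2]-ori)).round(4),'F',np.round(o['contact_force'],1),'w',round(o['grip_width'],4),'g',round(o['gripper_force'],1))
E
python3 s.py
```

```text
clock: 2.15
tcp_pos: [0.5707, 0.1159, 0.1125]
orientation: [-0.233, -3.132, -0.001]
contact_force: [-0.4, 0.3, 0.3]
grip_width: 0.0855
gripper_force: 0.0
clock: 2.4
tcp_pos: [0.5698, 0.1146, 0.1019]
orientation: [-0.235, -3.131, 0.001]
contact_force: [1.3, -0.6, 0.3]
grip_width: 0.0855
gripper_force: 0.0
t 2.4 [0.5698 0.1146 0.1019] yaw y-axis 81.4 rail xy -0.038 0.0038 F [ 1.3 -0.6  0.3] w 0.0855 g 0.0
```

```bash
python3 -m crank '[[0,-0.018,0,0,1],[0,0,-0.12,0,1],[0,0,-0.12,0,1],[0,0,-0.09,0,1],[0,0,-0.03,0,1],[0,0,0,0,1]]' 40; python3 -m crank '[[0,0,0,0,-0.2],[0,0,0,0,-0.5],[0,0,0,0,-0.5],[0,0,0,0,-0.6],[0,0,0,0,-0.7],[0,0,0,0,-0.7],[0,0,0,0,-0.7],[0,0,0,0,-0.7]]' 40;python3 s.py
```

```text
clock: 2.9
tcp_pos: [0.5703, 0.1103, 0.0303]
orientation: [-0.236, -3.132, 0.0]
contact_force: [-0.3, -0.3, -0.5]
grip_width: 0.0856
gripper_force: 0.0
clock: 3.57
tcp_pos: [0.5714, 0.1095, 0.0312]
orientation: [0.237, 3.132, -0.001]
contact_force: [-0.8, -3.4, 6.5]
grip_width: 0.0256
gripper_force: 41.9
t 3.6 [0.5714 0.1095 0.0312] yaw y-axis 81.3 rail xy -0.0352 -0.0008 F [-0.8 -3.4  6.5] w 0.0256 g 41.9
```

```bash
python3 -m crank '[[0,0,0.005,0,-0.7],[0,0,0.003,0,-0.7],[-0.04,0.011,0,0,-0.7],[-0.04,0.011,0,0,-0.7],[-0.04,0.011,0,0,-0.7],[-0.04,0.011,0,0,-0.7],[-0.04,0.011,0,0,-0.7],[0,0,0,0,-0.7]]' 60;python3 s.py
```

```text
clock: 4.23
tcp_pos: [0.528, 0.1233, 0.0316]
orientation: [-0.232, -3.13, -0.001]
contact_force: [0.5, 0.6, -2.8]
grip_width: 0.0255
gripper_force: 59.4
t 4.2 [0.528  0.1233 0.0316] yaw y-axis 81.5 rail xy -0.0807 0.0012 F [ 0.5  0.6 -2.8] w 0.0255 g 59.4
```

```bash
python3 -m crank '[[-0.03,0.008,0,0,-0.7],[0,0,0.1,0,-0.7],[0,0,0.1,0,-0.7],[0,0,0.1,0,-0.7],[0.05,0.14,0,0,-0.7],[0.05,0.14,0,0,-0.7],[0.05,0.14,0,0,-0.7],[0.05,0.14,0,0,-0.7]]';python3 -m crank '[[0.05,0.14,0,0,-0.7],[0.05,0.14,0,0,-0.7],[0.02,0.04,0,0,-0.7],[0,0,-0.05,0,-0.7],[0,0,-0.04,0,-0.7],[0,0,-0.03,0,-0.7],[0,0,0,0,-0.7]]';python3 s.py
```

```text
clock: 4.9
tcp_pos: [0.5651, 0.2368, 0.0923]
orientation: [0.236, 3.132, 0.001]
contact_force: [0.4, -0.2, -3.5]
grip_width: 0.0252
gripper_force: 59.5
clock: 5.48
tcp_pos: [0.5873, 0.2962, 0.0655]
orientation: [-0.239, -3.129, 0.005]
contact_force: [-1.0, -0.1, -1.3]
grip_width: 0.0254
gripper_force: 59.6
t 5.5 [0.5873 0.2962 0.0655] yaw y-axis 81.3 rail xy -0.0688 0.1835 F [-1.  -0.1 -1.3] w 0.0254 g 59.6
```

```bash
python3 -m crank '[[0,0,-0.015,0,-0.7],[0,0,-0.01,0,-0.7],[0,0,0,0,-0.7],[0,0,0,0,-0.7]]';python3 s.py
```

```text
clock: 5.82
tcp_pos: [0.589, 0.2989, 0.0631]
orientation: [0.237, 3.132, 0.0]
contact_force: [-0.5, 0.9, -2.5]
grip_width: 0.0249
gripper_force: 59.6
t 5.8 [0.589  0.2989 0.0631] yaw y-axis 81.4 rail xy -0.0679 0.1866 F [-0.5  0.9 -2.5] w 0.0249 g 59.6
```

```bash
for i in 1 2; do python3 -m crank '[[0,0,-0.006,0,-0.7],[0,0,0,0,-0.7],[0,0,0,0,-0.7]]' >/dev/null; python3 s.py; done
```

```text
t 6.1 [0.5889 0.2992 0.0618] yaw y-axis 81.4 rail xy -0.0681 0.1869 F [ 0.9 -0.1 -3.4] w 0.0253 g 59.6
t 6.3 [0.5888 0.2992 0.0604] yaw y-axis 81.4 rail xy -0.0682 0.1869 F [ 0.1  0.9 -2.2] w 0.0255 g 59.6
```

```bash
for i in 1 2 ; do python3 -m crank '[[0,0,-0.005,0,-0.7],[0,0,0,0,-0.7],[0,0,0,0,-0.7]]' >/dev/null; python3 s.py; done
```

```text
t 6.6 [0.589  0.2992 0.0601] yaw y-axis 81.4 rail xy -0.068 0.1869 F [-2.  -1.3  4.4] w 0.0255 g 60.1
t 6.8 [0.589  0.2992 0.0601] yaw y-axis 81.4 rail xy -0.068 0.1869 F [-4.  -3.3 11.6] w 0.0254 g 61.2
```

```bash
python3 -m crank '[[0,0,0.006,0,-0.4],[0,0,0,0,0.2],[0,0,0,0,1],[0,0,0,0,1],[0,0,0,0,1],[0,0,0.05,0,1],[0,0,0.15,0,1],[0,0,0.2,0,1]]'; python3 -m crank '[[0.01,-0.16,0.02,-0.025,1],[0.01,-0.16,0,-0.025,1],[0.01,-0.16,0,-0.025,1],[0.01,-0.16,0,-0.025,1],[0.01,-0.16,0,-0.025,1],[0.01,-0.16,0,-0.025,1],[0,0,0,0,1],[0,0,0,0,1]]';python3 s.py
```

```text
clock: 7.48
tcp_pos: [0.5868, 0.2981, 0.138]
orientation: [-0.235, -3.128, 0.006]
contact_force: [-0.1, 0.6, -0.3]
grip_width: 0.0854
gripper_force: 0.0
clock: 8.15
tcp_pos: [0.6014, 0.1042, 0.1446]
orientation: [0.427, 3.111, -0.001]
contact_force: [0.1, 0.5, -0.7]
grip_width: 0.0854
gripper_force: 0.0
t 8.2 [0.6014 0.1042 0.1446] yaw y-axis 74.4 rail xy -0.0048 0.002 F [ 0.1  0.5 -0.7] w 0.0854 g 0.0
```

```bash
python3 -m crank '[[0.02,-0.016,-0.06,0,1],[0,0,-0.15,0,1],[0,0,-0.15,0,1],[0,0,-0.13,0,1],[0,0,-0.05,0,1],[0,0,-0.03,0,1],[0,0,0,0,1],[0,0,0,0,1]]'; python3 s.py; python3 -m crank '[[0,0,0,0,-0.2],[0,0,0,0,-0.5],[0,0,0,0,-0.7],[0,0,0,0,-0.8],[0,0,0,0,-0.9],[0,0,0,0,-0.9],[0,0,0,0,-0.9],[0,0,0,0,-0.9]]' 60;python3 s.py
```

```text
clock: 8.82
tcp_pos: [0.6057, 0.1046, 0.0304]
orientation: [0.419, 3.112, 0.001]
contact_force: [-0.2, 1.2, 0.1]
grip_width: 0.0853
gripper_force: 0.0
t 8.8 [0.6057 0.1046 0.0304] yaw y-axis 74.7 rail xy -0.0008 0.0035 F [-0.2  1.2  0.1] w 0.0853 g 0.0
clock: 9.48
tcp_pos: [0.6043, 0.1009, 0.0298]
orientation: [-0.423, -3.112, 0.005]
contact_force: [-2.2, -6.1, 3.4]
grip_width: 0.0164
gripper_force: 58.9
t 9.5 [0.6043 0.1009 0.0298] yaw y-axis 74.5 rail xy -0.0011 -0.0004 F [-2.2 -6.1  3.4] w 0.0164 g 58.9
```

```bash
python3 -m crank '[[-0.004,-0.014,0.004,0,-0.9],[0,0,0.005,0,-0.9],[-0.05,0.0136,0,0,-0.9],[-0.05,0.0136,0,0,-0.9],[-0.05,0.0136,0,0,-0.9],[-0.05,0.0136,0,0,-0.9],[-0.05,0.0136,0,0,-0.9],[-0.05,0.0136,0,0,-0.9]]'; python3 s.py;python3 -m crank '[[-0.05,0.0136,0,0,-0.9],[-0.05,0.0136,0,0,-0.9],[-0.03,0.008,0,0,-0.9],[0,0,0,0,-0.9]]';python3 s.py
```

```text
clock: 10.15
tcp_pos: [0.5427, 0.1178, 0.0315]
orientation: [-0.42, -3.113, -0.0]
contact_force: [0.0, -0.3, -2.9]
grip_width: 0.0165
gripper_force: 58.4
t 10.2 [0.5427 0.1178 0.0315] yaw y-axis 74.6 rail xy -0.0651 -0.0002 F [ 0.  -0.3 -2.9] w 0.0165 g 58.4
clock: 10.48
tcp_pos: [0.516, 0.1256, 0.0313]
orientation: [-0.417, -3.112, -0.0]
contact_force: [-0.8, 0.8, -2.5]
grip_width: 0.0166
gripper_force: 58.4
t 10.5 [0.516  0.1256 0.0313] yaw y-axis 74.7 rail xy -0.0928 0.0003 F [-0.8  0.8 -2.5] w 0.0166 g 58.4
```

```bash
python3 -m crank '[[0,0,0.1,0,-0.9],[0,0,0.1,0,-0.9],[0,0,0.1,0,-0.9],[0.012,0.12,0,0,-0.9],[0.012,0.14,0,0,-0.9],[0.012,0.15,0,0,-0.9],[0.012,0.15,0,0,-0.9],[0.012,0.14,0,0,-0.9]]';python3 -m crank '[[0.012,0.13,0,0,-0.9],[0,0,0,0,-0.9],[0,0,-0.05,0,-0.9],[0,0,-0.05,0,-0.9],[0,0,-0.04,0,-0.9],[0,0,-0.01,0,-0.9],[0,0,0,0,-0.9],[0,0,0,0,-0.9]]' >/dev/null;python3 s.py; for i in 1 2 3 ; do python3 -m crank '[[0,0,-0.006,0,-0.9],[0,0,0,0,-0.9],[0,0,0,0,-0.9]]' >/dev/null; python3 s.py; done
```

```text
clock: 11.15
tcp_pos: [0.5304, 0.2666, 0.0917]
orientation: [0.42, 3.113, 0.001]
contact_force: [0.3, -0.4, -2.8]
grip_width: 0.0164
gripper_force: 58.7
t 11.8 [0.5326 0.2896 0.0612] yaw y-axis 74.6 rail xy -0.1199 0.1628 F [ 0.   0.1 -2.1] w 0.0165 g 58.8
t 12.1 [0.5327 0.2906 0.0607] yaw y-axis 74.6 rail xy -0.1201 0.1638 F [-0.4  0.4 -2.6] w 0.0167 g 58.8
t 12.3 [0.5324 0.2906 0.0591] yaw y-axis 74.6 rail xy -0.1203 0.1638 F [ 0.1 -0.8 -2.5] w 0.0164 g 58.8
t 12.6 [0.5326 0.2906 0.0585] yaw y-axis 74.6 rail xy -0.1201 0.1639 F [-2.5 -0.8  4.6] w 0.0167 g 59.7
```

```bash
python3 -m crank '[[0,0,0.004,0,-0.6],[0,0,0,0,0.2],[0,0,0,0,1],[0,0,0,0,1],[0,0,0,0,1],[0,0,0.08,0,1],[0,0,0.18,0,1],[0,0,0.2,0,1]]'; python3 -m crank '[[-0.022,-0.1,0.06,0,1],[-0.022,-0.18,0,0,1],[-0.022,-0.19,0,0,1],[-0.022,-0.19,0,0,1],[-0.022,-0.19,0,0,1],[-0.022,-0.19,0,0,1],[-0.022,-0.19,0,0,1],[-0.022,-0.19,0,0,1]]' >/dev/null;python3 -m crank '[[-0.022,-0.19,0,0,1],[-0.022,-0.19,0,0,1],[-0.022,-0.19,0,0,1],[-0.022,-0.19,0,0,1],[-0.022,-0.19,0,0,1],[-0.022,-0.19,0,0,1],[-0.022,-0.13,0,0,1],[0,0,0,0,1]]' >/dev/null;python3 s.py
python3 - <<'E'
from h import *
print(r.camera_model('wrist')['t']); cv2.imwrite('pics/w2.png',r.grab_frame('wrist'))
m=r.camera_model('wrist'); print(px(m,[[.475,-.203,.086],[.477,-.2065,.032],[.5326,.2906,.1]]))
E
```

```text
clock: 13.23
tcp_pos: [0.5309, 0.2896, 0.1497]
orientation: [-0.419, -3.11, 0.006]
contact_force: [1.6, 0.2, 0.1]
grip_width: 0.0851
gripper_force: 0.0
t 14.6 [ 0.4645 -0.2543  0.1633] yaw y-axis 74.1 rail xy -0.0427 -0.3799 F [-0.6 -0.3  0.6] w 0.0852 g 0.0
[ 0.11770196 -0.51171816  0.1698559 ]
[[389.87000367 206.48835598]
 [372.58900397 190.02577281]
 [922.10730492 124.22324823]]
```

View pics/w2.png

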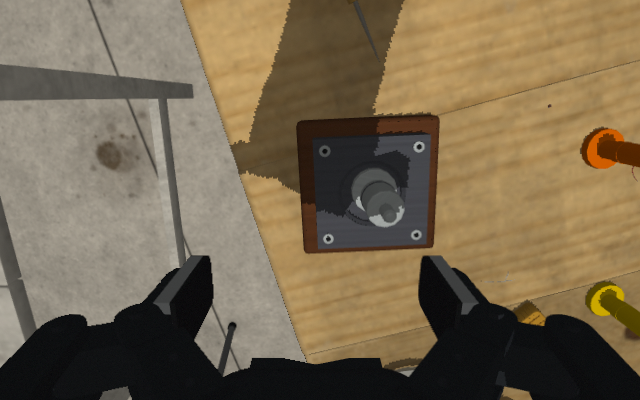

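The view is overshot in y: plate screws at (325,151),(419,147),(328,239),(416,235), pin body top ≈(384,208), tip (388,214). Recompute positions.

Run:
```python
from h import *
m=r.camera_model('wrist'); P=np.array([onz(m,p,.038) for p in((325,151),(419,147),(416,235),(328,239))]); print(P.mean(0)); print('pin',onz(m,(384,208),.086),onz(m,(388,213),.102),'seat rim',onz(m,(376,191),.038))
```

```text
[ 0.47873539 -0.20826173  0.038     ]
pin [ 0.47496633 -0.2069433   0.086     ] [ 0.47302443 -0.2070579   0.102     ] seat rim [ 0.47673219 -0.20462991  0.038     ]
```

```bash
python3 -m crank '[[0.026,0.12,0,0,1],[0.026,0.12,0,0,1],[0,0,0,0,1],[0,0,0,0,1]]' >/dev/null;python3 s.py; python3 -m crank '[[0,0,-0.13,0,1],[0,0,-0.13,0,1],[0,0,-0.13,0,1],[0,0,-0.08,0,1],[0,0,-0.04,0,1],[0,0,-0.01,0,1],[0,0,0,0,1]]' >/dev/null;python3 s.py
```

```text
t 14.9 [ 0.4776 -0.1967  0.1626] yaw y-axis 74.9 rail xy -0.0452 -0.3209 F [ 0.1 -0.8 -0.2] w 0.0853 g 0.0
t 15.5 [ 0.4769 -0.1997  0.0588] yaw y-axis 74.6 rail xy -0.0451 -0.324 F [-0.3  0.2  0.3] w 0.085 g 0.0
```

```bash
python3 -m crank '[[-0.01,-0.03,0,0,1],[0,0,0,0,1],[0,0,0,0,1]]' >/dev/null;python3 s.py; python3 -m crank '[[0,0,0,0,-0.2],[0,0,0,0,-0.5],[0,0,0,0,-0.5],[0,0,0,0,-0.6],[0,0,0,0,-0.7],[0,0,0,0,-0.7],[0,0,0,0,-0.7],[0,0,0,0,-0.7]]' 60 >/dev/null;python3 s.py; python3 -m crank '[[0,0,0.05,0,-0.7],[0,0,0.15,0,-0.7],[0,0,0.15,0,-0.7],[0,0,0,0,-0.7]]'; python3 s.py
```

```text
t 15.8 [ 0.4754 -0.2063  0.0597] yaw y-axis 74.6 rail xy -0.0449 -0.3308 F [ 0.2  0.1 -0.1] w 0.0855 g 0.0
t 16.4 [ 0.475 -0.206  0.059] yaw y-axis 74.6 rail xy -0.0453 -0.3306 F [-1.9 -1.4  5.5] w 0.0241 g 58.8
clock: 16.78
tcp_pos: [0.4775, -0.2063, 0.1333]
orientation: [0.419, 3.106, -0.0]
contact_force: [1.4, -0.8, -1.5]
grip_width: 0.0245
gripper_force: 59.6
t 16.8 [ 0.4775 -0.2063  0.1333] yaw y-axis 74.6 rail xy -0.0428 -0.3302 F [ 1.4 -0.8 -1.5] w 0.0245 g 59.6
```

```bash
python3 -m crank '[[0,0.1,0,0,-0.7],[0,0.18,0,0,-0.7],[0,0.18,0,0,-0.7],[0,0.19,0,0,-0.7],[0,0.19,0,0,-0.7],[0,0.19,0,0,-0.7],[0,0.19,0,0,-0.7],[0,0.19,0,0,-0.7]]' >/dev/null;python3 -m crank '[[0,0.19,0,0,-0.7],[0,0.19,0,0,-0.7],[0,0.19,0,0,-0.7],[0,0.19,0,0,-0.7],[0,0.19,0,0,-0.7],[0,0.1,0,0,-0.7],[0,0,0,0,-0.7],[0,0,0,0,-0.7]]';python3 s.py
```

```text
clock: 18.12
tcp_pos: [0.4736, 0.288, 0.128]
orientation: [-0.414, -3.113, 0.001]
contact_force: [0.4, -1.5, -2.2]
grip_width: 0.0249
gripper_force: 59.6
t 18.1 [0.4736 0.288  0.128 ] yaw y-axis 74.8 rail xy -0.1764 0.1458 F [ 0.4 -1.5 -2.2] w 0.0249 g 59.6
```

```bash
python3 -m crank '[[0,0,-0.1,0,-0.7],[0,0,-0.1,0,-0.7],[0,0,-0.07,0,-0.7],[0,0,-0.05,0,-0.7],[0,0,-0.01,0,-0.7],[0,0,0,0,-0.7],[0,0,0,0,-0.7]]' >/dev/null;python3 s.py;for i in 1 2 3 ; do python3 -m crank '[[0,0,-0.006,0,-0.7],[0,0,0,0,-0.7],[0,0,0,0,-0.7]]' >/dev/null; python3 s.py; done
```

```text
t 18.7 [0.4754 0.2862 0.0633] yaw y-axis 74.6 rail xy -0.1742 0.1445 F [ 0.4 -0.6 -2.9] w 0.0243 g 59.6
t 18.9 [0.4752 0.2868 0.0621] yaw y-axis 74.6 rail xy -0.1746 0.145 F [ 0.4  0.7 -2.1] w 0.0245 g 59.6
t 19.2 [0.4748 0.2866 0.0603] yaw y-axis 74.6 rail xy -0.1748 0.1448 F [-0.   0.1 -2.8] w 0.0243 g 59.6
t 19.4 [0.4751 0.2866 0.0599] yaw y-axis 74.6 rail xy -0.1746 0.1448 F [-2.5 -1.9  5.9] w 0.0246 g 60.8
```

```bash
python3 -m crank '[[0,0,0.004,0,-0.5],[0,0,0,0,0.2],[0,0,0,0,1],[0,0,0,0,1],[0,0,0,0,1],[0,0,0.08,0,1],[0,0,0.18,0,1],[0,0,0.19,0,1]]' >/dev/null; python3 -m crank '[[0.11,-0.139,0.02,0,1],[0.12,-0.139,0,0,1],[0.12,-0.139,0,0,1],[0.12,-0.139,0,0,1],[0.12,-0.139,0,0,1],[0.12,-0.139,0,0,1],[0.12,-0.139,0,0,1],[0,0,0,0,1]]' >/dev/null;python3 -m crank '[[0,0,0,0,1],[0,0,0,0,1]]' >/dev/null; python3 s.py
```

```text
t 20.9 [0.6405 0.0923 0.1535] yaw y-axis 74.6 rail xy 0.036 0.0008 F [-1.2  0.6 -0.5] w 0.0855 g 0.0
```

```bash
python3 -m crank '[[0,-0.005,-0.13,0,1],[0,0,-0.15,0,1],[0,0,-0.15,0,1],[0,0,-0.13,0,1],[0,0,-0.05,0,1],[0,0,-0.005,0,1],[0,0,0,0,1],[0,0,0,0,1]]' >/dev/null; python3 s.py; python3 -m crank '[[0,0,0,0,0.2],[0,0,0,0,0],[0,0,0,0,-0.2],[0,0,0,0,-0.3],[0,0,0,0,-0.4],[0,0,0,0,-0.5],[0,0,0,0,-0.5],[0,0,0,0,-0.5]]' 60 >/dev/null;python3 s.py
```

```text
t 21.6 [0.642  0.0917 0.0326] yaw y-axis 74.7 rail xy 0.0376 0.0006 F [ 0.6 -0.  -0.8] w 0.0853 g 0.0
t 22.3 [0.6412 0.0901 0.0318] yaw y-axis 74.6 rail xy 0.0373 -0.0011 F [-1.9 -1.3  6. ] w 0.0327 g 59.2
```

```bash
python3 -m crank '[[0,0,0.004,0,-0.5],[0,0,0.004,0,-0.5],[-0.05,0.0136,0,0,-0.5],[-0.05,0.0136,0,0,-0.5],[-0.05,0.0136,0,0,-0.5],[-0.05,0.0136,0,0,-0.5],[-0.05,0.0136,0,0,-0.5],[-0.05,0.0136,0,0,-0.5]]' >/dev/null; python3 s.py;python3 -m crank '[[-0.05,0.0136,0,0,-0.5],[-0.05,0.0136,0,0,-0.5],[-0.05,0.0136,0,0,-0.5],[-0.05,0.0136,0,0,-0.5],[-0.05,0.0136,0,0,-0.5],[-0.05,0.0136,0,0,-0.5],[-0.02,0.006,0,0,-0.5],[0,0,0,0,-0.5]]' >/dev/null;python3 s.py
```

```text
t 22.9 [0.5797 0.1072 0.0326] yaw y-axis 74.6 rail xy -0.0265 -0.0008 F [ 1.2 -3.1 -2. ] w 0.033 g 59.9
t 23.6 [0.5153 0.1259 0.0324] yaw y-axis 74.7 rail xy -0.0936 0.0003 F [-0.3  0.5 -2.2] w 0.0324 g 60.0
```

```bash
python3 -m crank '[[0,0,0.08,0,-0.5],[0,0,0.14,0,-0.5],[0,0,0.14,0,-0.5],[0,0,0.14,0,-0.5],[-0.02,-0.16,0,0,-0.5],[-0.02,-0.17,0,0,-0.5],[-0.02,-0.17,0,0,-0.5],[-0.02,-0.17,0,0,-0.5]]' >/dev/null;python3 -m crank '[[-0.02,-0.17,0,0,-0.5],[-0.02,-0.17,0,0,-0.5],[-0.02,-0.17,0,0,-0.5],[-0.02,-0.17,0,0,-0.5],[-0.01,-0.17,0,0,-0.5],[-0.01,-0.14,0,0,-0.5],[0,0,0,0,-0.5],[0,0,0,0,-0.5]]' >/dev/null;python3 s.py
```

```text
t 24.9 [ 0.4807 -0.2096  0.1327] yaw y-axis 74.4 rail xy -0.0389 -0.3325 F [ 0.   1.8 -2.8] w 0.0321 g 60.5
```

```bash
python3 -m crank '[[-0.01,0.01,-0.06,0,-0.5],[0,0,-0.1,0,-0.5],[0,0,-0.1,0,-0.5],[0,0,-0.04,0,-0.5],[0,0,0,0,-0.5],[0,0,0,0,-0.5]]' >/dev/null;python3 s.py
```

```text
t 25.4 [ 0.4791 -0.2046  0.0726] yaw y-axis 74.7 rail xy -0.0417 -0.3281 F [-0.8  0.  -2.5] w 0.0323 g 60.5
```

```bash
python3 -m crank '[[-0.006,-0.012,-0.02,0,-0.5],[0,0,-0.015,0,-0.5],[0,0,-0.01,0,-0.5],[0,0,-0.005,0,-0.5],[0,0,0,0,-0.5],[0,0,0,0,-0.5]]' >/dev/null;python3 s.py;for i in 1 2 3 ; do python3 -m crank '[[0,0,-0.006,0,-0.5],[0,0,0,0,-0.5],[0,0,0,0,-0.5]]' >/dev/null; python3 s.py; done
```

```text
t 25.9 [ 0.4777 -0.2076  0.0626] yaw y-axis 74.6 rail xy -0.0422 -0.3314 F [ 0.6  0.1 -2. ] w 0.0324 g 60.5
t 26.2 [ 0.4777 -0.2076  0.0613] yaw y-axis 74.6 rail xy -0.0423 -0.3314 F [ 0.7 -0.  -2.4] w 0.0326 g 60.5
t 26.4 [ 0.4776 -0.2076  0.0601] yaw y-axis 74.6 rail xy -0.0423 -0.3314 F [-0.3  0.7 -2.8] w 0.0329 g 60.5
t 26.7 [ 0.4778 -0.2077  0.0598] yaw y-axis 74.6 rail xy -0.0421 -0.3315 F [-3.6  0.4  7.8] w 0.0328 g 61.8
```

Seated at the predicted height. Release and return for the pin die.

```bash
python3 -m crank '[[0,0,0.004,0,-0.2],[0,0,0,0,0.3],[0,0,0,0,1],[0,0,0,0,1],[0,0,0.05,0,1],[0,0,0.15,0,1],[0,0,0.15,0,1],[0,0,0.15,0,1]]' >/dev/null; python3 -m crank '[[0,0.15,0,0,1],[0,0.19,0,0,1],[0,0.19,0,0,1],[0,0.19,0,0,1],[0,0.19,0,0,1],[0,0.19,0,0,1],[0,0.19,0,0,1],[0,0.19,0,0,1]]' >/dev/null;python3 -m crank '[[0,0.19,0,0,1],[0,0.19,0,0,1],[0,0.19,0,0,1],[0,0.19,0,0,1],[0,0.19,0,0,1],[0,0.03,0,0,1],[0,0,0,0,1],[0,0,0,0,1]]' >/dev/null; python3 s.py
```

```text
t 28.7 [0.4777 0.2837 0.1599] yaw y-axis 74.7 rail xy -0.1713 0.1427 F [ 0.1 -0.   0.7] w 0.0855 g 0.0
```

```bash
python3 -m crank '[[-0.012,0.01,-0.1,0,1],[0,0,-0.14,0,1],[0,0,-0.14,0,1],[0,0,-0.08,0,1],[0,0,-0.03,0,1],[0,0,0,0,1],[0,0,0,0,1]]' >/dev/null;python3 s.py; python3 -m crank '[[0,0,0,0,-0.2],[0,0,0,0,-0.5],[0,0,0,0,-0.5],[0,0,0,0,-0.6],[0,0,0,0,-0.7],[0,0,0,0,-0.7],[0,0,0,0,-0.7],[0,0,0,0,-0.7]]' 60 >/dev/null;python3 s.py
```

```text
t 29.3 [0.4761 0.2851 0.0625] yaw y-axis 74.5 rail xy -0.1733 0.1437 F [-0.2  0.6  0.5] w 0.0855 g 0.0
t 29.9 [0.4755 0.2865 0.0623] yaw y-axis 74.6 rail xy -0.1742 0.1448 F [-1.6 -2.   6.4] w 0.0241 g 58.7
```

```bash
python3 -m crank '[[0,0,0.08,0,-0.7],[0,0,0.1,0,-0.7],[0,0,0.07,0,-0.7],[0.036,-0.12,0,0,-0.7],[0.036,-0.14,0,0,-0.7],[0.036,-0.14,0,0,-0.7],[0.036,-0.14,0,0,-0.7],[0.036,-0.14,0,0,-0.7]]' >/dev/null; python3 -m crank '[[0.036,-0.13,0,0,-0.7],[0,0,0,0,-0.7],[0,0,0,0,-0.7],[0,0,-0.06,0,-0.7],[0,0,-0.08,0,-0.7],[0,0,0,0,-0.7],[0,0,0,0,-0.7]]' >/dev/null; python3 s.py
```

```text
t 31.2 [0.5173 0.1253 0.083 ] yaw y-axis 74.7 rail xy -0.0915 0.0003 F [ 0.4  0.3 -2.4] w 0.0239 g 59.4
```

```bash
python3 -m crank '[[0,0,-0.08,0,-0.7],[0,0,-0.08,0,-0.7],[0,0,-0.06,0,-0.7],[0,0,-0.01,0,-0.7],[0,0,0,0,-0.7],[0,0,0,0,-0.7]]' >/dev/null; python3 s.py;for i in 1 2 ; do python3 -m crank '[[0,0,-0.005,0,-0.7],[0,0,0,0,-0.7],[0,0,0,0,-0.7]]' >/dev/null; python3 s.py; done
```

```text
t 31.7 [0.5189 0.1246 0.0383] yaw y-axis 74.6 rail xy -0.0898 0.0 F [ 0.5 -0.2 -2.2] w 0.0245 g 59.5
t 31.9 [0.5188 0.1245 0.0372] yaw y-axis 74.6 rail xy -0.0898 -0.0001 F [ 0.6 -0.4 -1.5] w 0.0245 g 59.5
t 32.2 [0.5185 0.1244 0.0358] yaw y-axis 74.6 rail xy -0.0901 -0.0003 F [-0.1 -0.2 -2.9] w 0.024 g 59.5
```

```bash
python3 -m crank '[[0,0,-0.003,0,-0.7],[0.05,-0.0136,0,0,-0.7],[0.05,-0.0136,0,0,-0.7],[0.05,-0.0136,0,0,-0.7],[0.05,-0.0136,0,0,-0.7],[0,0,0,0,-0.7]]' >/dev/null; python3 s.py;python3 -m crank '[[0.05,-0.0136,0,0,-0.7],[0.05,-0.0136,0,0,-0.7],[0.05,-0.0136,0,0,-0.7],[0.05,-0.0136,0,0,-0.7],[0.05,-0.0136,0,0,-0.7],[0.05,-0.0136,0,0,-0.7],[0.03,-0.008,0,0,-0.7],[0,0,0,0,-0.7]]' >/dev/null; python3 s.py
```

```text
t 32.7 [0.5619 0.1122 0.0355] yaw y-axis 74.5 rail xy -0.045 -0.0007 F [ 1.2 -0.9 -2.9] w 0.024 g 59.5
t 33.4 [0.6266 0.0944 0.0352] yaw y-axis 74.6 rail xy 0.0221 -0.0008 F [ 1.  -4.  -2.8] w 0.0242 g 59.5
```

```bash
python3 -m crank '[[0.03,-0.007,0,0,-0.7],[0.025,-0.006,0,0,-0.7],[0,0,0,0,-0.7],[0,0,0,0,-0.7]]' >/dev/null; python3 s.py; for i in 1 2 3; do python3 -m crank '[[0.007,-0.002,0,0,-0.7],[0,0,0,0,-0.7],[0,0,0,0,-0.7]]' >/dev/null; python3 s.py;done
```

```text
t 33.7 [0.6354 0.0922 0.0348] yaw y-axis 74.6 rail xy 0.0312 -0.0007 F [-0.5 -4.2 -4.7] w 0.0243 g 59.4
t 34.0 [0.636  0.092  0.0348] yaw y-axis 74.6 rail xy 0.0318 -0.0006 F [-2.7 -3.4 -3.9] w 0.0242 g 59.5
t 34.2 [0.637  0.0917 0.0347] yaw y-axis 74.6 rail xy 0.0329 -0.0007 F [-3.  -4.4 -4.3] w 0.024 g 59.6
t 34.5 [0.6383 0.0914 0.0347] yaw y-axis 74.6 rail xy 0.0342 -0.0006 F [-3.8 -3.6 -3. ] w 0.0241 g 59.6
```

```bash
for i in 1 2 3 4; do python3 -m crank '[[0.007,-0.001,-0.002,0,-0.7],[0,0,0,0,-0.7],[0,0,0,0,-0.7]]' >/dev/null; python3 s.py;done
```

```text
t 34.7 [0.6397 0.091  0.0343] yaw y-axis 74.6 rail xy 0.0356 -0.0007 F [-3.6 -4.2 -2.9] w 0.0241 g 59.6
t 35.0 [0.641  0.0907 0.0339] yaw y-axis 74.6 rail xy 0.037 -0.0006 F [-4.4 -3.9 -2.8] w 0.0239 g 59.6
t 35.2 [0.6415 0.0905 0.0338] yaw y-axis 74.6 rail xy 0.0375 -0.0006 F [-7.7 -5.7  2.4] w 0.0243 g 60.5
t 35.5 [0.6418 0.0905 0.0338] yaw y-axis 74.6 rail xy 0.0378 -0.0006 F [-13.   -5.8  10.3] w 0.0241 g 61.1
```

Pin is home. Next the slim die.

```bash
python3 -m crank '[[-0.004,0.001,0.004,0,-0.5],[0,0,0,0,0.2],[0,0,0,0,1],[0,0,0,0,1],[0,0,0,0,1],[0,0,0.15,0,1],[0,0,0.2,0,1],[0,0,0.2,0,1]]' >/dev/null; python3 -m crank '[[-0.078,0.14,0.08,0,1],[-0.078,0.14,0,0,1],[-0.078,0.14,0,0,1],[-0.078,0.14,0,0,1],[-0.078,0.14,0,0,1],[-0.078,0.14,0,0,1],[-0.078,0.14,0,0,1],[0,0,0,0,1]]' >/dev/null; python3 -m crank '[[0,0,0,0,1],[0,0,0,0,1]]' >/dev/null; python3 s.py
python3 - <<'E'
from h import *
cv2.imwrite('pics/w3.png',r.grab_frame('wrist')); cv2.imwrite('pics/s3.png',r.grab_frame('side'))
E
```

```text
t 37.0 [0.5357 0.2872 0.1606] yaw y-axis 74.7 rail xy -0.1163 0.1614 F [-0.1 -1.  -0.4] w 0.0853 g 0.0
```

View pics/s3.png

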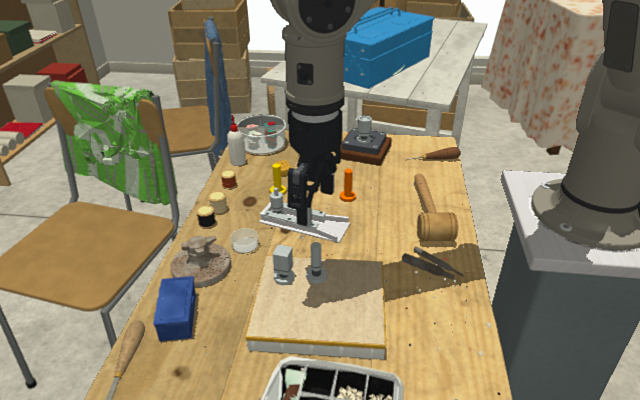

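Side view: pin at the back of the rail (277,198), cup in the anvil (365,125), square (283,262) and slim (316,260) upright on the board. Continue.

```bash
python3 -m crank '[[-0.012,0.014,-0.1,0,1],[0,0,-0.14,0,1],[0,0,-0.14,0,1],[0,0,-0.08,0,1],[0,0,-0.03,0,1],[0,0,0,0,1],[0,0,0,0,1]]' >/dev/null;python3 s.py; python3 -m crank '[[0,0,0,0,-0.2],[0,0,0,0,-0.5],[0,0,0,0,-0.7],[0,0,0,0,-0.8],[0,0,0,0,-0.9],[0,0,0,0,-0.9],[0,0,0,0,-0.9],[0,0,0,0,-0.9]]' 60 >/dev/null;python3 s.py
```

```text
t 37.6 [0.5339 0.2894 0.0629] yaw y-axis 74.5 rail xy -0.1186 0.163 F [ 0.2 -0.2  1. ] w 0.0851 g 0.0
t 38.3 [0.5331 0.2903 0.0628] yaw y-axis 74.6 rail xy -0.1196 0.1637 F [-0.8  0.8  4.3] w 0.0168 g 58.4
```

```bash
python3 -m crank '[[0,0,0.08,0,-0.9],[0,0,0.1,0,-0.9],[0,0,0.07,0,-0.9],[-0.012,-0.12,0,0,-0.9],[-0.012,-0.14,0,0,-0.9],[-0.012,-0.14,0,0,-0.9],[-0.012,-0.14,0,0,-0.9],[-0.012,-0.14,0,0,-0.9]]' >/dev/null; python3 -m crank '[[-0.012,-0.14,0,0,-0.9],[0,0,0,0,-0.9],[0,0,0,0,-0.9],[0,0,-0.06,0,-0.9],[0,0,-0.08,0,-0.9],[0,0,0,0,-0.9],[0,0,0,0,-0.9]]' >/dev/null; python3 s.py
```

```text
t 39.5 [0.5176 0.1268 0.0835] yaw y-axis 74.7 rail xy -0.0916 0.0018 F [-0.   0.1 -2.3] w 0.0165 g 59.0
```

```bash
python3 -m crank '[[0,-0.005,-0.08,0,-0.9],[0,0,-0.08,0,-0.9],[0,0,-0.06,0,-0.9],[0,0,-0.01,0,-0.9],[0,0,0,0,-0.9],[0,0,0,0,-0.9]]' >/dev/null; python3 s.py;for i in 1 2 ; do python3 -m crank '[[0,0,-0.006,0,-0.9],[0,0,0,0,-0.9],[0,0,0,0,-0.9]]' >/dev/null; python3 s.py; done
```

```text
t 40.0 [0.5189 0.1252 0.0389] yaw y-axis 74.6 rail xy -0.0899 0.0006 F [ 0.4  0.6 -1.6] w 0.0164 g 59.0
t 40.3 [0.5188 0.1251 0.0376] yaw y-axis 74.6 rail xy -0.09 0.0005 F [-0.6 -0.2 -2.7] w 0.0165 g 59.0
t 40.5 [0.5185 0.125  0.036 ] yaw y-axis 74.6 rail xy -0.0903 0.0003 F [-0.3 -0.6 -2.9] w 0.0168 g 59.0
```

```bash
python3 -m crank '[[0.05,-0.0136,-0.002,0,-0.9],[0.05,-0.0136,0,0,-0.9],[0.05,-0.0136,0,0,-0.9],[0.05,-0.0136,0,0,-0.9],[0.05,-0.0136,0,0,-0.9],[0.05,-0.0136,0,0,-0.9],[0.05,-0.0136,0,0,-0.9],[0.025,-0.007,0,0,-0.9]]' >/dev/null;python3 -m crank '[[0,0,0,0,-0.9],[0,0,0,0,-0.9]]' >/dev/null; python3 s.py; for i in 1 2 3 4; do python3 -m crank '[[0.009,-0.0024,-0.001,0,-0.9],[0,0,0,0,-0.9],[0,0,0,0,-0.9]]' >/dev/null; python3 s.py;done
```

```text
t 41.4 [0.5949 0.103  0.0354] yaw y-axis 74.6 rail xy -0.0108 -0.0009 F [ 1.2 -5.9 -5.6] w 0.0168 g 58.7
t 41.6 [0.5953 0.1028 0.0353] yaw y-axis 74.6 rail xy -0.0103 -0.0009 F [-1.4 -6.3 -2.6] w 0.0166 g 59.2
t 41.9 [0.5963 0.1026 0.035 ] yaw y-axis 74.6 rail xy -0.0092 -0.0009 F [-3.3 -5.9 -1.5] w 0.0164 g 59.2
t 42.1 [0.5977 0.1022 0.0346] yaw y-axis 74.6 rail xy -0.0078 -0.0009 F [-4.3 -4.8 -1.6] w 0.0169 g 59.2
t 42.4 [0.5993 0.1018 0.0343] yaw y-axis 74.6 rail xy -0.0062 -0.0009 F [-4.8 -4.9 -2.2] w 0.0166 g 59.2
```

```bash
python3 -m crank '[[-0.001,-0.006,0,0,-0.9],[0,0,0,0,-0.9]]' >/dev/null; python3 s.py; for i in 1 2 3 4; do python3 -m crank '[[0.009,-0.0024,0,0,-0.9],[0,0,0,0,-0.9],[0,0,0,0,-0.9]]' >/dev/null; python3 s.py;done
```

```text
t 42.5 [0.6001 0.1014 0.0346] yaw y-axis 74.6 rail xy -0.0053 -0.001 F [-3.5 -3.5 -3.5] w 0.0165 g 59.0
t 42.8 [0.6021 0.1008 0.0346] yaw y-axis 74.6 rail xy -0.0032 -0.001 F [-2.9 -3.1 -2.6] w 0.0163 g 59.0
t 43.0 [0.6041 0.1004 0.0347] yaw y-axis 74.6 rail xy -0.0012 -0.001 F [-3.4 -3.5 -3.7] w 0.0165 g 59.0
t 43.3 [0.6058 0.0999 0.0347] yaw y-axis 74.6 rail xy 0.0006 -0.001 F [-3.6 -3.5 -3.7] w 0.0171 g 59.0
t 43.5 [0.6066 0.0997 0.0345] yaw y-axis 74.6 rail xy 0.0014 -0.001 F [-5.6 -2.8 -1.3] w 0.0169 g 59.0
```

```bash
for i in 1 2 ; do python3 -m crank '[[0.007,-0.002,-0.004,0,-0.9],[0,0,0,0,-0.9],[0,0,0,0,-0.9]]' >/dev/null; python3 s.py;done
```

```text
t 43.8 [0.6074 0.0994 0.0342] yaw y-axis 74.6 rail xy 0.0023 -0.001 F [-8.1 -3.2  4.7] w 0.0165 g 60.1
t 44.0 [0.6077 0.0994 0.0341] yaw y-axis 74.7 rail xy 0.0026 -0.001 F [-15.2  -1.9  15.1] w 0.0164 g 61.3
```

```bash
python3 -m crank '[[-0.006,0.002,0.008,0,-0.6],[0,0,0,0,0.2],[0,0,0,0,1],[0,0,0,0,1],[0,0,0,0,1],[0,0,0.15,0,1],[0,0,0.2,0,1],[0,0,0.2,0,1]]' >/dev/null; python3 -m crank '[[-0.013,0.14,0.08,0.025,1],[-0.013,0.14,0,0.025,1],[-0.013,0.14,0,0.025,1],[-0.013,0.14,0,0.025,1],[-0.013,0.14,0,0.025,1],[-0.013,0.14,0,0.025,1],[-0.013,0.14,0,0,1],[0,0,0,0,1]]' >/dev/null; python3 -m crank '[[0,0,0,0,1],[0,0,0,0,1]]' >/dev/null; python3 s.py
```

```text
t 45.5 [0.5915 0.2946 0.1608] yaw y-axis 81.4 rail xy -0.0644 0.1832 F [ 0.3 -1.   0.2] w 0.0854 g 0.0
```

```bash
python3 -m crank '[[-0.011,0.02,-0.1,0,1],[0,0,-0.14,0,1],[0,0,-0.14,0,1],[0,0,-0.08,0,1],[0,0,-0.03,0,1],[0,0,0,0,1],[0,0,0,0,1]]' >/dev/null;python3 s.py; python3 -m crank '[[0,0,0,0,-0.2],[0,0,0,0,-0.5],[0,0,0,0,-0.5],[0,0,0,0,-0.6],[0,0,0,0,-0.7],[0,0,0,0,-0.7],[0,0,0,0,-0.7],[0,0,0,0,-0.7]]' 60 >/dev/null;python3 s.py;python3 -m crank '[[0,0,0.08,0,-0.7],[0,0,0.1,0,-0.7],[0,0,0.07,0,-0.7],[0,0,0,0,-0.7]]' >/dev/null; python3 s.py
```

```text
t 46.1 [0.5899 0.2982 0.0636] yaw y-axis 81.3 rail xy -0.0669 0.1862 F [-0.  -0.5  0.1] w 0.0851 g 0.0
t 46.8 [0.5893 0.2995 0.0634] yaw y-axis 81.4 rail xy -0.0678 0.1873 F [-1.   0.9  5.9] w 0.0255 g 60.1
t 47.1 [0.5906 0.2997 0.1155] yaw y-axis 81.4 rail xy -0.0666 0.1879 F [ 1.4  0.4 -2.1] w 0.0253 g 59.3
```

```bash
python3 -m crank '[[-0.06,-0.13,0,-0.025,-0.7],[-0.06,-0.15,0,-0.025,-0.7],[-0.06,-0.15,0,-0.025,-0.7],[-0.06,-0.15,0,-0.025,-0.7],[-0.06,-0.15,0,-0.025,-0.7],[-0.06,-0.145,0,-0.025,-0.7],[0,0,0,0,-0.7],[0,0,-0.06,0,-0.7]]' >/dev/null; python3 -m crank '[[0,0,-0.08,0,-0.7],[0,0,0,0,-0.7],[0,0,0,0,-0.7]]' >/dev/null; python3 s.py
```

```text
t 48.0 [0.5158 0.1239 0.0837] yaw y-axis 74.6 rail xy -0.0925 -0.0015 F [ 0.6  0.2 -2.8] w 0.0252 g 59.5
```

```bash
python3 -m crank '[[0.005,0.002,-0.08,0,-0.7],[0,0,-0.08,0,-0.7],[0,0,-0.06,0,-0.7],[0,0,-0.01,0,-0.7],[0,0,0,0,-0.7],[0,0,0,0,-0.7]]' >/dev/null; python3 s.py;for i in 1 2 ; do python3 -m crank '[[0,0,-0.006,0,-0.7],[0,0,0,0,-0.7],[0,0,0,0,-0.7]]' >/dev/null; python3 s.py; done
```

```text
t 48.5 [0.5183 0.1245 0.0392] yaw y-axis 74.6 rail xy -0.0904 -0.0002 F [ 0.1 -0.5 -2. ] w 0.025 g 59.6
t 48.8 [0.5182 0.1246 0.0381] yaw y-axis 74.6 rail xy -0.0904 -0.0001 F [-1.2 -0.8 -2.4] w 0.0252 g 59.6
t 49.0 [0.5179 0.1245 0.0364] yaw y-axis 74.6 rail xy -0.0907 -0.0003 F [-0.1  0.4 -2. ] w 0.0253 g 59.6
```

```bash
python3 -m crank '[[0.05,-0.0145,-0.002,0,-0.7],[0.05,-0.0145,0,0,-0.7],[0.05,-0.0145,0,0,-0.7],[0.05,-0.0145,0,0,-0.7],[0.01,-0.003,0,0,-0.7],[0,0,0,0,-0.7],[0,0,0,0,-0.7]]' >/dev/null; python3 s.py; for i in 1 2 3 4; do python3 -m crank '[[0.012,-0.0033,-0.001,0,-0.7],[0,0,0,0,-0.7],[0,0,0,0,-0.7]]' >/dev/null; python3 s.py;done
```

```text
t 49.6 [0.5598 0.1121 0.0357] yaw y-axis 74.6 rail xy -0.0471 -0.0013 F [ 0.4 -0.3 -2.8] w 0.0255 g 59.6
t 49.9 [0.562  0.1117 0.0357] yaw y-axis 74.7 rail xy -0.0448 -0.001 F [-0.4  0.4 -2.3] w 0.0255 g 59.6
t 50.1 [0.5649 0.1109 0.0356] yaw y-axis 74.6 rail xy -0.0418 -0.0011 F [-0.6 -0.1 -2.4] w 0.0253 g 59.6
t 50.4 [0.5673 0.1103 0.0353] yaw y-axis 74.6 rail xy -0.0393 -0.0011 F [ 0.2  0.  -1.4] w 0.0252 g 59.6
t 50.6 [0.5697 0.1096 0.0351] yaw y-axis 74.6 rail xy -0.0368 -0.0011 F [ 0.6  0.6 -2.9] w 0.0252 g 59.6
```

```bash
for i in 1 2 3; do python3 -m crank '[[0.008,-0.002,-0.001,0,-0.7],[0,0,0,0,-0.7],[0,0,0,0,-0.7]]' >/dev/null; python3 s.py;done
```

```text
t 50.9 [0.5712 0.1092 0.0349] yaw y-axis 74.6 rail xy -0.0353 -0.0011 F [-0.3 -0.8 -2.8] w 0.0258 g 59.6
t 51.1 [0.5728 0.1087 0.0347] yaw y-axis 74.6 rail xy -0.0336 -0.0011 F [-0.3 -0.4 -2. ] w 0.0252 g 59.6
t 51.4 [0.5733 0.1086 0.0346] yaw y-axis 74.6 rail xy -0.033 -0.0011 F [-4.8  0.4  4.6] w 0.0248 g 60.3
```

```bash
python3 -m crank '[[0.008,-0.002,-0.001,0,-0.7],[0,0,0,0,-0.7],[0,0,0,0,-0.7]]' >/dev/null; python3 s.py; python3 -m crank '[[-0.004,0.001,0.004,0,-0.5],[0,0,0,0,0.2],[0,0,0,0,1],[0,0,0,0,1],[0,0,0,0,1],[0,0,0.15,0,1],[0,0,0.2,0,1],[0,0,0.2,0,1]]' >/dev/null; python3 -m crank '[[-0.1,-0.08,0.15,0,1],[-0.12,-0.08,0.15,0,1],[-0.12,-0.08,0.15,0,1],[-0.1,-0.08,0.1,0,1],[0,0,0,0,1],[0,0,0,0,1],[0,0,0,0,1]]' >/dev/null; python3 s.py
python3 - <<'E'
from h import *
f=r.grab_frame('wrist'); m=r.camera_model('wrist'); cv2.imwrite('pics/w4.png',f); np.savez('w4.npz',**m)
p=px(m,[[.6412,.0913,.06],[.477,-.207,.06]]); print(p)
s=r.grab_frame('side'); cv2.imwrite('pics/s4.png',s)
im=np.zeros((600,800,3),np.uint8); im[:400,:640]=f; im[400:,:400]=cv2.resize(s[100:250,230:400],(400,353),interpolation=cv2.INTER_CUBIC)[:200]
im[400:,400:]=cv2.resize(s[160:250,250:430],(400,200),interpolation=cv2.INTER_CUBIC); cv2.imwrite('pics/fin.png',im)
E
```

```text
t 51.6 [0.5736 0.1086 0.0346] yaw y-axis 74.7 rail xy -0.0327 -0.0011 F [-10.    0.4  11.6] w 0.0256 g 61.3
t 52.9 [0.4874 0.0448 0.2549] yaw y-axis 74.7 rail xy -0.0992 -0.0852 F [ 0.  -0.4 -0.3] w 0.0854 g 0.0
[[393.41564148 297.15054858]
 [ 80.67889795 228.42474643]]
```

View pics/fin.png

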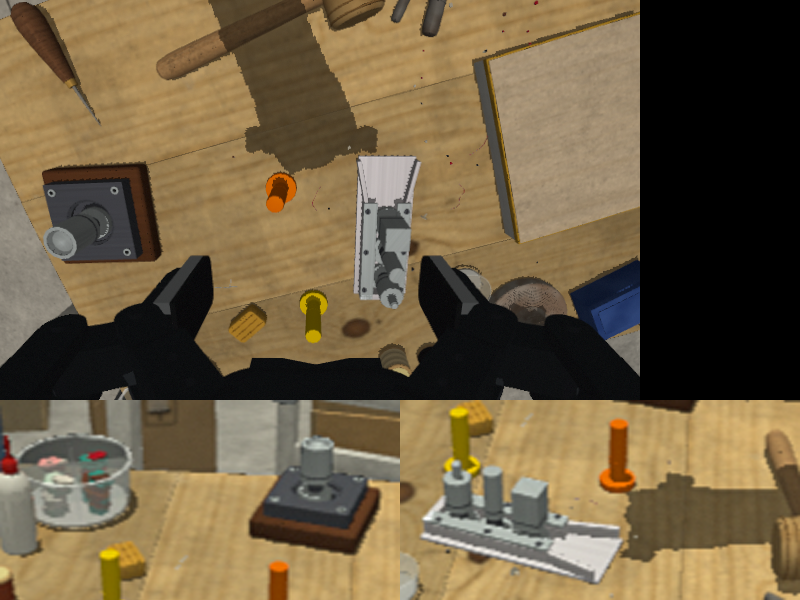

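Wrist and side: pin, slim, square stand in line in the rail (392,298; 393,275; 397,235); the cup sits in the anvil (62,243). Quick numeric check of the shift against the start.

Run:
```python
import cv2
a=cv2.imread('pics/side0.png');b=cv2.imread('pics/s4.png')
for n,(x0,y0,x1,y1) in dict(square=(301,193,320,218),slim=(288,188,299,214)).items():
    t=cv2.resize(a[y0:y1,x0:x1],None,fx=4,fy=4,interpolation=3); s=cv2.resize(b[y0-8:y1+8,x0-8:x1+8],None,fx=4,fy=4,interpolation=3)
    _,v,_,l=cv2.minMaxLoc(cv2.matchTemplate(s,t,cv2.TM_CCOEFF_NORMED)); print(n,round(v,3),'shift px',l[0]/4-8,l[1]/4-8)
```

```text
square 0.957 shift px -2.0 0.0
slim 0.903 shift px -2.0 1.0
```

```bash
python3 -c "
from bench import r
print(r.hand_in())"
```

```text
the job is handed in; nothing more can be done
None
```

The job is handed in at about 53 s of the 147 s allowed (no verdict was returned): the cup die stands in the anvil's seat, and the pin, slim and square dies are pushed home in the rail, with slim and square about 4 mm from where they started (12 mm allowed).

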